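Tuck the lid of the piping-nozzle case

TASK

Close the wooden piping-nozzle case using only your fingertips: push its raised lid over until it lies flat, then, keeping it pressed down, push its thumb stop so that the lid slides fully home with its free edge tucked beneath the steel retaining lip, and let go so that it stays shut by itself. Do not pinch the lid, force it or lift anything, and leave the loose nozzles, the cutter, the dishes and the tools where they are.

Things in the scene. Friction and masses are not known exactly. Their poses are not given: they have to be found in the camera images.
- case: Flat wooden case full of small piping nozzles, 130 mm (its x) by 160 mm (its y) by 40 mm tall to the rim, very heavy: it does not move. Origin at the centre of its underside, z up. Its +x axis points level from the hinge side to the lip side: the lid folds over, and later slides, in that direction.
- lip: Steel retaining lip, fixed along the case's +x rim, 150 mm long along y, as high as 50 mm above the counter. It overhangs towards the hinge by 20 mm; the gap beneath it is open to the hinge side, 47.5 mm above the counter at its mouth and 46 mm further in, while the lid lying flat has its top 43.5 mm above the counter. Origin and axes are those of the case.
- lip_mouth (a point): Middle of the lip's front lower edge, where the lid's edge goes in: 45.5 mm to +x of the case's centre, 48 mm above the counter.
- lid (a joint): Angle of the lid about its hinge, in rad: 0 = lying flat on the case, 1.57 = upright, stop at 1.9. It starts raised (1.15 to 1.75) and stays by friction; pushing it over takes 1 to 3 N. A light spring lifts it: let go flat but not tucked, it rises again to about 0.35 rad. It meets the lip for real: too high, its edge runs against the lip or comes to lie on top of it.
- tuck (a joint): Slide of the hinge, and the lid with it, towards the lip (case +x) in two slots, in m: 0 = fully back, 0.020 = fully home with the edge 14 mm beneath the lip. Starts at 0 to 0.003. Stays where it is left; takes about 3.5 N to move. The lid can be folded flat only while this is below about 0.006; then its edge lies just short of the lip.
- hinge_line (a point): Middle of the lid's hinge axis, which runs along the case's y, 43 mm above the counter and 58 mm to -x of the case's centre when fully back; it slides with the lid.
- lid_edge (a point): Middle of the lid's free edge on its outer face, 98 mm from the hinge axis.
- thumb_stop (a point): Centre of the upright face of the thumb stop on the lid's outer face, 60 mm from the hinge axis. The face is 40 mm wide (along y), stands 6.5 mm high, and faces the hinge; the other side slopes down to the lid over 20 mm. A fingertip on the lid between hinge and stop can press down and push the stop towards the lip.
- lid_skin: The lid's flat aluminium sheet, 96 by 140 mm, 3 mm thick, with the thumb stop on its outer face (top face when shut, the face away from the lip when raised). Origin at the middle of the hinge axis, x towards the free edge; the outer face lies 0.5 mm above the origin in its z.
- lid_lining: Cork pad, 58 by 120 by 2 mm, on the lid's inner face, 26 to 84 mm from the hinge. Origin as for the sheet.
- nozzle_a: Bystander: loose steel piping nozzle, a cone 26 mm across and 36 mm tall standing beside the case; origin under its centre.
- nozzle_b: Bystander: a second loose piping nozzle, same shape and size, beside the first.
- cutter: Bystander: round steel biscuit-cutter ring, 48 mm across, 30 mm tall, standing beside the case; origin under its centre.
- pie_dish: Bystander: white ceramic pie dish, 216 mm across the rim, 42 mm tall; origin under its centre.
- bowl: Bystander: glass mixing bowl, 120 mm across, 60 mm tall, behind the work; origin under its centre.
- whisk: Bystander: steel balloon whisk, 250 mm long and 56 mm thick, lying along its x axis (wires at +x); origin under its middle.
- spatula: Bystander: teal silicone spatula, 260 mm long, lying along its x axis; origin under its middle.

How it is judged:
By the outcome, as a careful person would: the job done as asked, in the order asked, and still so for the second after the job is handed in, with the robot touching nothing.
It also fails if it takes over 42 s, if anything falls off the work surface, if the arm or the gripper's body presses on something with over 40 N, if the wrist force passes 120 N, or if a joint passes its speed limit or range.

ROBOT

A 6-joint arm with a two-finger parallel gripper is mounted at the origin on the work surface. World frame = base frame: x ahead of the robot, y to its left, z up, the work surface at z = 0. Lengths are in m, angles in rad, forces in N, time in s.
With the tool pointing down it reaches from about 0.2 to 0.875 m from the base axis. Payload 3.4 kg.
Tool frame: the origin (TCP) lies on the centre line of the jaws, within the pads' length; the fingertips stand 19 mm ahead of it and the grasp point (between the pads) is the TCP; z points along the fingers, x is the direction in which the jaws open and shut, and the axes are right-handed (so a half turn about z gives the same grasp; the last joint's range is limited). The gripper opens to 94 mm and grips with 3 to 60 N. Pads are 16 mm wide; open, the fingers measure 119 mm over their backs; the gripper's body (75 mm by 177 mm) begins 78 mm behind the grasp point.
Start: joints at [-1.433, 0.276, 1.505, -0, 1.361, -0.121], TCP at [0.147, -0.556, 0.194] pointing down, gripper open.
Joint ranges: [-2.89, 2.89], [-0.75, 2.08], [0.22, 2.7], [-1.18, 4.32], [0.11, 2.71], [-2.7, 2.7]. Speed limits (rad/s): [2.57, 2.57, 3.14, 3.14, 3.14, 3.14].

INTERFACE

Orientations are given as a rotation vector (axis times angle).
In Python, from plant import get_state, optics, finish_job gives the robot as it stands.
- The arm moves only by the tool drive_tool, never from a script. Its argument "motion" is a list of rows, each a list of 6 numbers: the shift along the tool's x, y, z in mm, then the turn, a rotation vector about the tool's x, y, z in degrees. A call has 1 to 5 rows; each row is the pose to reach, as a shift and turn from the pose measured when the call began, along the tool's axes at that moment; what a row does not reach only later rows make up. A row lasts 1/12 s, in which the tool goes at most 41.7 mm and 7.16 degrees, less where a joint would pass 70% of its speed; a pose out of reach is approached as far as the arm can. A call with a gripper value outside its range is refused whole. "fingers" is the closure in counts, from 0 (fully open) to 255 (shut), set as the call begins (left out, the last holds). The fingers move at their own pace and stop on an object; "newtons" is the grip in N (left out, the last holds). Time passes only in rows, so rows that repeat a pose let the fingers close. It gives the time, the measured TCP pose, the force and the opening at its end, in the units of the state.
- get_state(): the state, without advancing time (a new reading comes with each control period).
- optics.snapshot(name): name is "side" or "top"; returns the picture (420x560x3 uint8, blue, green, red); there is no depth.
- optics.calibration(name): a dict with "intrinsics" (3x3 intrinsics, pixels), "camera_from_world" (4x4, takes a point from world to camera coordinates). Camera axes: x right, y down, z forward; pixel columns grow to the right and rows downward; lengths in m; the calibration is good to about 2 mm. A picture is of the moment at which its call begins. calibration takes no time and is no camera call.
- finish_job(): hands the job in, once; it reports no verdict.
The state is a dict: "clock": time; "q": joint angles; "joint_velocities": joint speeds; "effort": joint torques, N m; "tool_pos": TCP position; "eef_rot": TCP orientation; "force": force on the tool from outside, world axes, zero at the start; "torque": the same for the moment, N m; "opening": finger opening in m.
Only numpy, scipy, OpenCV 4.12 (cv2) and the standard library are available. Lean on these libraries where they do the work, as an engineer would, in place of code of your own. Each camera call takes 0.05 s, during which the arm holds its last target.

## Working session

There is one attempt and no reset: what is moved stays moved. The work goes in short steps, Python scripts to look and compute and a tool call to move; the robot and the scene stay as the last step left them, time stands still between calls to the robot, and variables do not carry over. Pictures are saved under pics/ and viewed, and the job is handed in when it is done.

Besides the shell and the picture viewer there is one more tool, called after "Call:" as name(argument=value, ...), one argument or row to a line, values as JSON. drive_tool: Moves the arm, as the interface text tells. Its arguments: {"type":"object","properties":{"motion":{"type":"array"},"fingers":{"type":"number"},"newtons":{"type":"number"}},"required":["motion"]}

```bash
ls; mkdir -p pics; python3 - <<'E'
from plant import get_state, optics
import cv2
s=get_state()
for k,v in s.items(): print(k,v)
for n in("top","side"):
    im=optics.snapshot(n); cv2.imwrite(f"pics/{n}0.png",im); c=optics.calibration(n); print(n,c)
E
```

```text
pics
clock 0.0
q [-1.43299647e+00  2.76588127e-01  1.50611220e+00 -2.99016217e-05
  1.36068342e+00 -1.21006530e-01]
joint_velocities [-0.00098609 -0.00086014 -0.00078158 -0.00053143 -0.0004497  -0.00014474]
effort [ 6.66696797e-04 -4.04590559e+01 -2.37227905e+01  7.02392589e-02
  3.44886468e-02 -1.29293217e-04]
tool_pos [ 0.14705737 -0.55527659  0.19321702]
eef_rot [-2.48855504e+00  1.91544670e+00  2.03743757e-03]
force [-0.25677452  1.12171753 -0.00740194]
torque [ 0.00028887 -0.0343416  -0.0011332 ]
opening 0.09381591804816906
top {'intrinsics': array([[511.08492192,   0.        , 270.60286896],
       [  0.        , 511.08492192, 211.01069975],
       [  0.        ,   0.        ,   1.        ]]), 'camera_from_world': array([[-0.00388508, -0.99998096,  0.00479366, -0.03113764],
       [-0.99701773,  0.003504  , -0.07709322,  0.54523172],
       [ 0.07707495, -0.00507887, -0.99701237,  1.82543963],
       [ 0.        ,  0.        ,  0.        ,  1.        ]])}
side {'intrinsics': array([[480.37713732,   0.        , 280.49350462],
       [  0.        , 480.37713732, 200.28768297],
       [  0.        ,   0.        ,   1.        ]]), 'camera_from_world': array([[ 0.9244816 , -0.38096925,  0.0140073 , -0.51432993],
       [-0.21304888, -0.54676811, -0.80972515,  0.15094158],
       [ 0.31613912,  0.74559176, -0.58664213,  1.15920049],
       [ 0.        ,  0.        ,  0.        ,  1.        ]])}
```

View pics/top0.png

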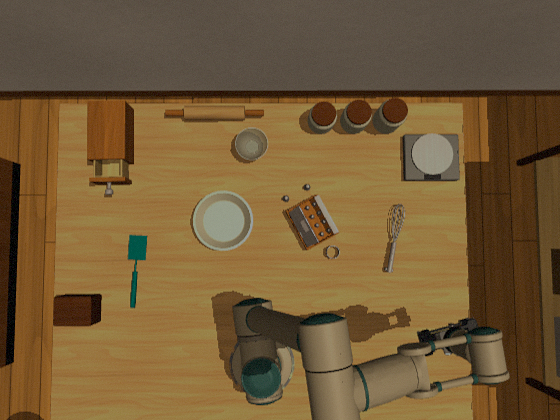

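View pics/side0.png

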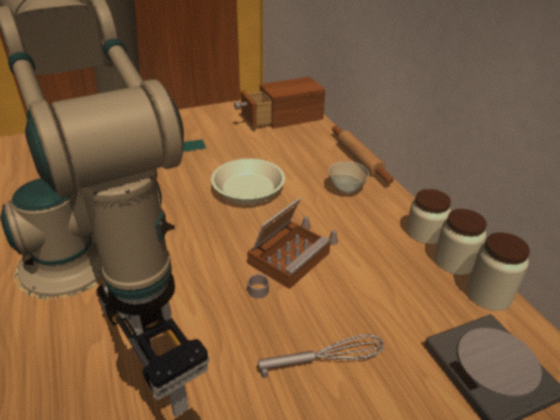

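The top view shows the case at about (312,221) with the lip on its right and the lid on its left. The side view shows the lid raised at about (277,225). I'll zoom in on both.

```bash
python3 - <<'E'
import cv2
a=cv2.imread("pics/top0.png")[170:270,260:360]; cv2.imwrite("pics/topz.png",cv2.resize(a,(600,600),interpolation=cv2.INTER_CUBIC))
a=cv2.imread("pics/side0.png")[190:310,230:350]; cv2.imwrite("pics/sidez.png",cv2.resize(a,(600,600),interpolation=cv2.INTER_CUBIC))
E
```

```text
(no output)
```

View pics/topz.png

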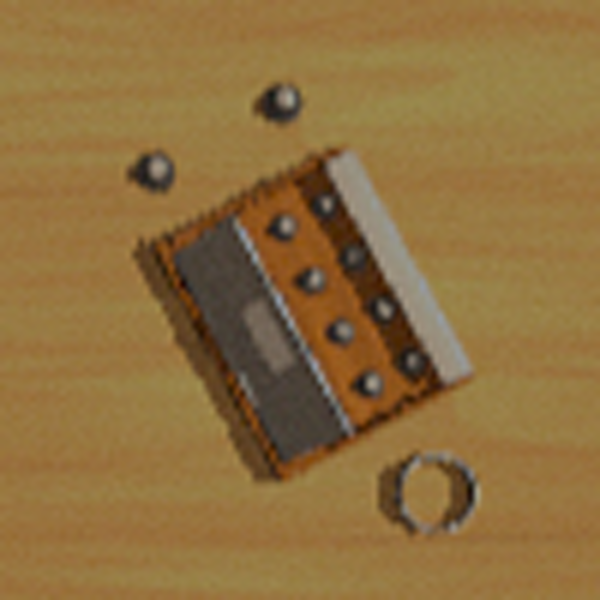

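View pics/sidez.png

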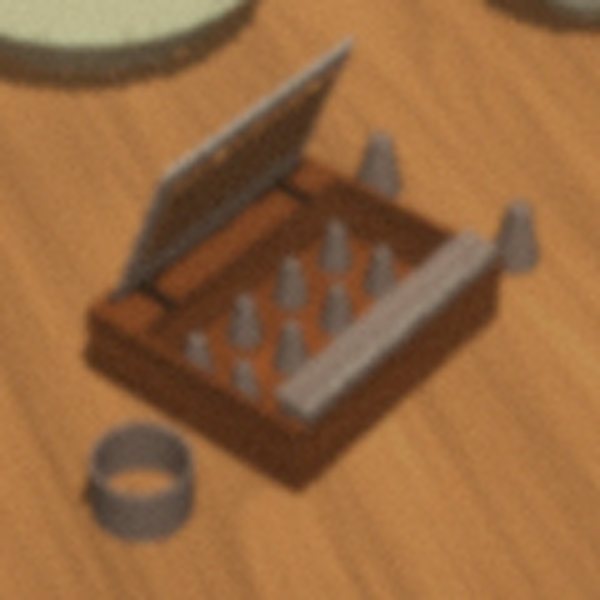

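The zoomed top view (6x, offset 260,170) shows these corners:

| Feature | Zoomed pixels |
|---|---|
| Case rim | (140,240), (275,478), (472,378), (340,148) |
| Lid free edge | (238,218) to (350,432) |

The zoomed side view (5x, offset 230,190) shows the free edge from (165,180) to (350,40). I'll convert these to positions and check them against the known sizes.

```bash
cat > h.py <<'E'
import numpy as np
from plant import optics
cal={n:optics.calibration(n) for n in("top","side")}
def ray(n,u,v):
    K=cal[n]["intrinsics"];T=cal[n]["camera_from_world"];R=T[:3,:3]
    d=R.T@np.linalg.solve(K,[u,v,1.]);return -R.T@T[:3,3],d
def cast(n,p,z):
    o,d=ray(n,*p);return o+d*(z-o[2])/d[2]
def proj(n,X):
    T=cal[n]["camera_from_world"];x=cal[n]["intrinsics"]@(T[:3,:3]@X+T[:3,3]);return x[:2]/x[2]
def tri(p,q):
    o1,d1=ray("top",*p);o2,d2=ray("side",*q)
    s=np.linalg.lstsq(np.c_[d1,-d2],o2-o1,rcond=None)[0]
    a=o1+s[0]*d1;b=o2+s[1]*d2;return (a+b)/2,np.linalg.norm(a-b)
tz=lambda x,y:((x+.5)/6-.5+260,(y+.5)/6-.5+170)
sz=lambda x,y:((x+.5)/5-.5+230,(y+.5)/5-.5+190)
E
python3 - <<'E'
from h import *
np.set_printoptions(precision=4,suppress=True)
c=[cast("top",tz(*p),.04) for p in((140,240),(275,478),(472,378),(340,148))]
for p in c: print("rim",p)
c=np.array(c);print("sides",[np.linalg.norm(c[i]-c[(i+1)%4]) for i in range(4)])
x1=(c[2]+c[3]-c[0]-c[1])/2;y1=(c[0]+c[3]-c[1]-c[2])/2
print("ctr",c.mean(0),"yaw",np.degrees(np.arctan2(x1[1],x1[0])),np.degrees(np.arctan2(-y1[0],y1[1])))
# side rim check
s=[cast("side",sz(*p),.04) for p in((90,318),(300,430),(497,268))]
print("side rim",s)
l=[cast("top",tz(*p),.05) for p in((330,152),(352,150),(472,372),(440,382))];l=np.array(l);print("lip",l, np.linalg.norm(l[1]-l[2]))
for a,b in(((350,432),(165,180)),((238,218),(350,40))):print("edge",tri(tz(*a),sz(*b)))
E
```

```text
rim [ 0.5486 -0.0771  0.04  ]
rim [ 0.4068 -0.1563  0.04  ]
rim [ 0.4656 -0.274   0.04  ]
rim [ 0.6034 -0.197   0.04  ]
sides [np.float64(0.1624346452366148), np.float64(0.13156599199432956), np.float64(0.1578069712165725), np.float64(0.13179594364140007)]
ctr [ 0.5061 -0.1761  0.04  ] yaw -64.44905719192177 -60.79892137546044
side rim [array([ 0.402 , -0.1688,  0.04  ]), array([ 0.4651, -0.2737,  0.04  ]), array([ 0.5981, -0.2074,  0.04  ])]
lip [[ 0.5999 -0.1901  0.05  ]
 [ 0.6011 -0.2032  0.05  ]
 [ 0.4688 -0.2727  0.05  ]
 [ 0.463  -0.2537  0.05  ]] 0.14937836271069163
edge (array([ 0.4321, -0.1921,  0.1325]), np.float64(0.0004000944405529466))
edge (array([ 0.5521, -0.1293,  0.1366]), np.float64(0.0023749089564479536))
```

Case centre is about (0.504, -0.1785) and yaw about -62.2°. The rim sides come out at 132 × 160 mm. The lid edge sits about 35 mm past the hinge and 91 mm above it, so its radius is 98 mm and its angle about 1.2 rad. All of this agrees with the given sizes.

My plan has two parts:
- Shut the jaws, line tool x up with case x, and fold the lid over near its free edge at y = -30, clear of the stop.
- Press at r≈40 on the centre line, then push the stop.

```bash
cat >> h.py <<'E'
from plant import get_state
from scipy.spatial.transform import Rotation as Ro
YAW=np.radians(-62.2);C0=np.array([.504,-.1785,0])
B=np.array([[np.cos(YAW),-np.sin(YAW),0],[np.sin(YAW),np.cos(YAW),0],[0,0,1]])
RT=np.c_[B[:,0],-B[:,1],[0,0,-1]]
def goto(x,y,z,show=True):
    """fingertip target in case frame, mm -> tool shift mm, turn deg"""
    s=get_state();R=Ro.from_rotvec(s["eef_rot"]).as_matrix()
    t=C0+B@np.array([x,y,z])/1000+np.array([0,0,.019])
    d=R.T@(t-s["tool_pos"])*1000
    w=np.degrees(Ro.from_matrix(R.T@RT).as_rotvec())
    print("shift",d.round(1),"turn",w.round(2))
def where():
    s=get_state();R=Ro.from_rotvec(s["eef_rot"]).as_matrix()
    tip=s["tool_pos"]+R[:,2]*.019
    print("t %.2f tip(case mm)"%s["clock"],(B.T@(tip-C0)*1000).round(1),"F(case)",(B.T@s["force"]).round(2),"open",round(s["opening"],4))
E
python3 -c "
from h import *
where();goto(-80,-30,175)"
```

```text
t 0.10 tip(case mm) [ 166.9 -491.5  174.3] F(case) [0.58 0.36 0.8 ] open 0.0941
shift [-3.442e+02 -3.943e+02 -1.000e-01] turn [ -0.02   0.09 -12.97]
```

Call:
drive_tool(
  motion=[
    [-26,-30,0,0,0,-6.5],
    [-52,-60,0,0,0,-13],
    [-78,-90,0,0,0,-13],
    [-105,-120,0,0,0,-13],
    [-131,-150,0,0,0,-13],
  ],
  fingers=255,
  newtons=20,
)

```text
clock: 0.52
tool_pos: [0.2589, -0.3883, 0.1931]
eef_rot: [-2.688, 1.622, 0.003]
force: [0.1, -0.2, -0.7]
opening: 0.0639
```

```bash
python3 -c "
from h import *
where();goto(-80,-30,175)"
```

```text
t 0.52 tip(case mm) [  71.2 -314.6  174.1] F(case) [ 0.17 -0.02 -0.69] open 0.0639
shift [-151.4 -284.5   -0.3] turn [-0.05  0.15 -0.03]
```

Call:
drive_tool(
  motion=[
    [-18,-34,0,0,0,0],
    [-36,-68,0,0,0,0],
    [-54,-102,0,0,0,0],
    [-72,-136,0,0,0,0],
    [-90,-170,0,0,0,0],
  ],
)

```text
clock: 0.93
tool_pos: [0.3678, -0.2275, 0.1933]
eef_rot: [-2.688, 1.623, 0.003]
force: [0.3, -0.4, -0.4]
opening: 0.0305
```

Call:
drive_tool(
  motion=[
    [-18,-34,0,0,0,0],
    [-36,-68,0,0,0,0],
    [-54,-102,0,0,0,0],
    [-61,-115,0,0,0,0],
    [-61,-115,0,0,0,0],
  ],
)

```text
clock: 1.35
tool_pos: [0.4425, -0.117, 0.1933]
eef_rot: [-2.69, 1.616, 0.004]
force: [-0.7, -0.4, 0.6]
opening: 0.0007
```

```bash
python3 - <<'E'
from h import *
import cv2
where();goto(-70,-30,120)
for n in("top","side"):
    im=optics.snapshot(n);u,v=(312,220) if n=="top" else (290,220)
    cv2.imwrite(f"pics/{n}1.png",cv2.resize(im[v-60:v+60,u-70:u+70],None,fx=5,fy=5,interpolation=cv2.INTER_CUBIC))
E
```

```text
t 1.35 tip(case mm) [-83.1 -25.7 174.3] F(case) [ 0.04 -0.79  0.64] open 0.0007
shift [13.2  4.4 54.2] turn [-0.1   0.23  0.23]
```

View pics/side1.png

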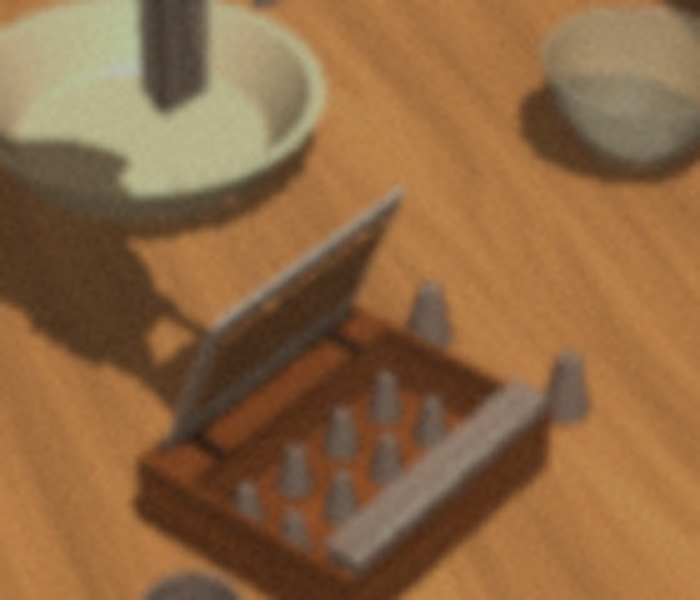

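View pics/top1.png

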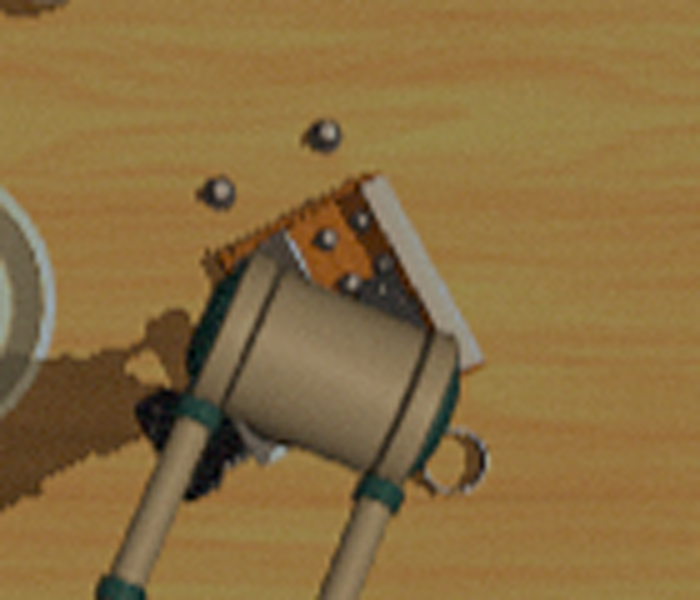

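The lid is untouched at about 1.2 rad, with the closed fingertips at about (165,112) in the zoomed side view, on the hinge side. I'll descend beside the lid.

Call:
drive_tool(
  motion=[
    [8,4,27,0,0,0],
    [16,4,54,0,0,0],
    [24,4,54,0,0,0],
    [24,4,54,0,0,0],
  ],
)

```text
clock: 1.78
tool_pos: [0.4478, -0.1446, 0.1384]
eef_rot: [-2.689, 1.625, 0.008]
force: [0.1, 0.3, -0.1]
opening: 0.0005
```

```bash
python3 - <<'E'
from h import *
import cv2
where();goto(-39,-30,121)
s=get_state();print(proj("side",s["tool_pos"]-np.array([0,0,.019])))
n="side";im=optics.snapshot(n);u,v=(290,220)
cv2.imwrite(f"pics/{n}2.png",cv2.resize(im[v-60:v+60,u-70:u+70],None,fx=5,fy=5,interpolation=cv2.INTER_CUBIC))
E
```

```text
t 1.78 tip(case mm) [-56.3 -34.  119.4] F(case) [-0.25  0.21 -0.11] open 0.0005
shift [17.2 -4.  -1.7] turn [ 0.14  0.24 -0.09]
[261.84572557 216.51198342]
```

View pics/side2.png

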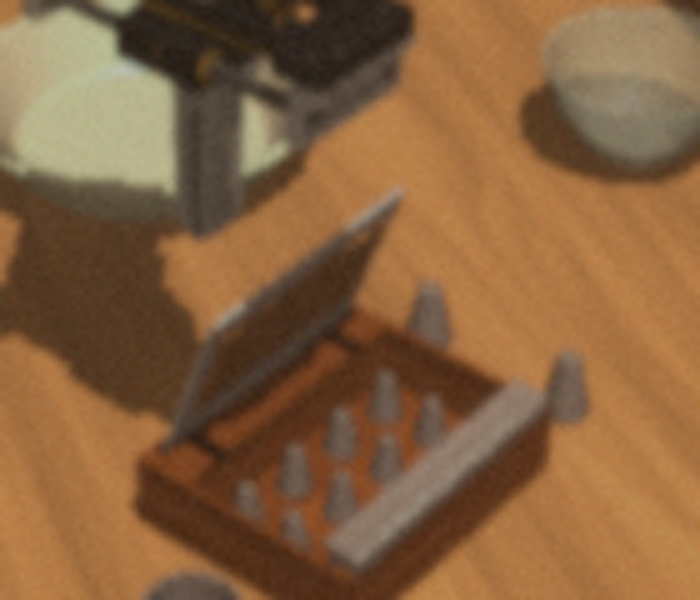

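```bash
python3 - <<'E'
from h import *
import cv2
where()
f=lambda p:((p-np.array([220,160]))*5).round(0)
s=get_state();p=s["tool_pos"]
print("now tcp",f(proj("side",p)),"tip",f(proj("side",p-[0,0,.019])))
q=np.array([.4425,-.117,.1933]);print("pre tcp",f(proj("side",q)),"tip",f(proj("side",q-[0,0,.019])))
for i in (-1,1):
  for j in (-1,1):
    print("tip corner",f(proj("side",p-[0,0,.019]+B@np.array([i*.0125,j*.008,0]))))
for x,y,z in((65,-80,40),(65,80,40),(-65,-80,40),(65,-80,0),(-65,80,40)): print("case",x,y,z,f(proj("side",C0+B@np.array([x,y,z])/1000)))
def lid(th):
  for r,y in((0,-70),(0,70),(98,-70),(98,70)):
    X=np.array([-57+r*np.cos(th),y,43+r*np.sin(th)])
    print("lid",th,r,y,f(proj("side",C0+B@X/1000)))
lid(1.2)
im=optics.snapshot("side");cv2.imwrite("pics/side3.png",im)
im=optics.snapshot("top");cv2.imwrite("pics/top3.png",im)
E
```

```text
t 1.83 tip(case mm) [-56.2 -33.2 120.6] F(case) [ 0.02 -0.22  0.73] open 0.0008
now tcp [210. 247.] tip [210. 280.]
pre tcp [176. 123.] tip [176. 157.]
tip corner [179. 277.]
tip corner [202. 261.]
tip corner [219. 299.]
tip corner [242. 283.]
case 65 -80 40 [345. 578.]
case 65 80 40 [550. 402.]
case -65 -80 40 [133. 452.]
case 65 -80 0 [342. 641.]
case -65 80 40 [344. 295.]
lid 1.2 0 -70 [159. 444.]
lid 1.2 0 70 [344. 305.]
lid 1.2 98 -70 [213. 325.]
lid 1.2 98 70 [405. 187.]
```

View pics/side3.png

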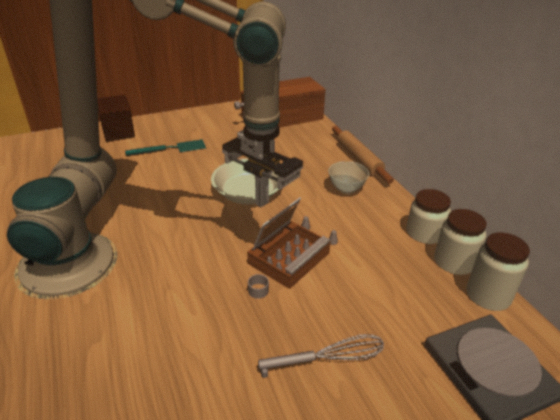

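View pics/top3.png

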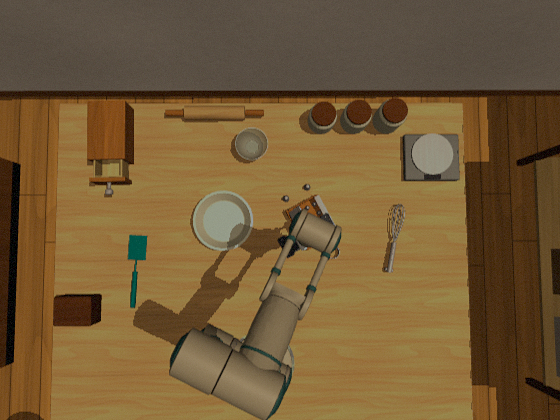

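The case and lid projections match the picture to about 2 px. The fingertip does not: it appears some 60 zoomed px above where I predict it. I'll look into that before touching anything.

```bash
python3 - <<'E'
from h import *
import cv2
s=get_state();p=s["tool_pos"];R=Ro.from_rotvec(s["eef_rot"]).as_matrix()
def draw(fn,out,p,R,u0,v0,w,h,k,dx):
    im=cv2.imread(fn)[v0:v0+h,u0:u0+w];im=cv2.resize(im,None,fx=k,fy=k,interpolation=cv2.INTER_CUBIC)
    im=cv2.convertScaleAbs(im,alpha=1.6)
    for z,c in((-.078,(255,0,0)),(0,(0,255,0)),(.019,(0,0,255))):
        for x in dx:
            q=(proj("side",p+R@[x,0,z])-[u0,v0])*k
            cv2.circle(im,tuple(int(t) for t in q),4,c,-1)
    cv2.imwrite(out,im)
draw("pics/side3.png","pics/g3.png",p,R,190,100,140,120,5,[-.0125,0,.0125])
R0=Ro.from_rotvec([-2.48855504,1.91544670,.002]).as_matrix()
draw("pics/side0.png","pics/g0.png",np.array([.147057,-.555277,.193217]),R0,80,280,160,130,5,[-.047,0,.047])
E
```

```text
(no output)
```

View pics/g3.png

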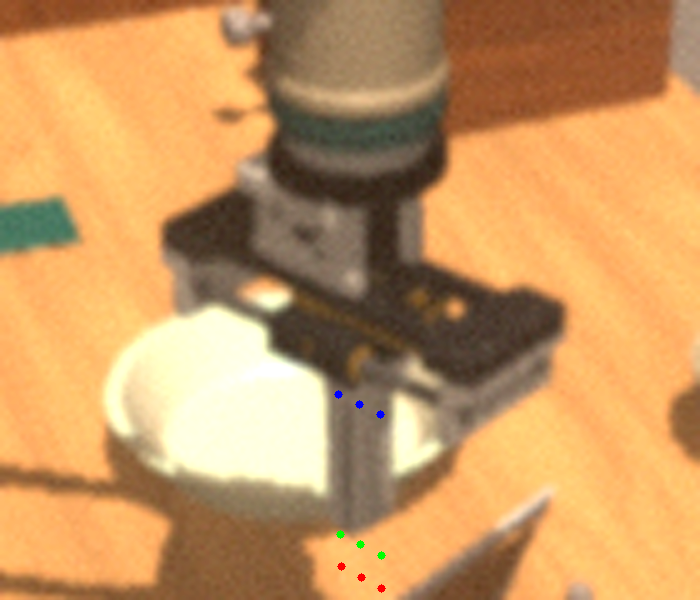

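View pics/g0.png

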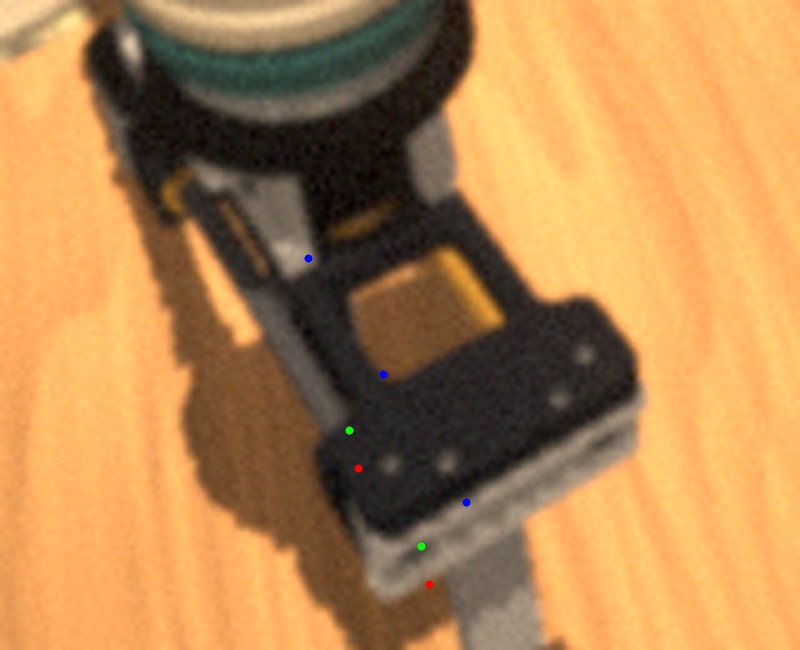

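```bash
python3 - <<'E'
from h import *
import cv2
R0=Ro.from_rotvec([-2.48855504,1.91544670,.002]).as_matrix();p=np.array([.147057,-.555277,.193217])
for n,fn,u0,v0,w,h,k in(("side","pics/side0.png",80,290,160,130,4),("top","pics/top0.png",400,280,130,110,5)):
    im=cv2.imread(fn)[v0:v0+h,u0:u0+w];im=cv2.resize(im,None,fx=k,fy=k,interpolation=cv2.INTER_CUBIC)
    im=cv2.convertScaleAbs(im,alpha=1.6)
    for z,c in((-.078,(255,0,0)),(0,(0,255,0)),(.019,(0,0,255))):
        for x in (-.047,0,.047):
          for y in(-.008,.008):
            q=(proj(n,p+R0@[x,y,z])-[u0,v0])*k
            cv2.circle(im,tuple(int(t) for t in q),3,c,-1)
    cv2.imwrite(f"pics/g0{n}.png",im)
E
```

```text
(no output)
```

View pics/g0side.png

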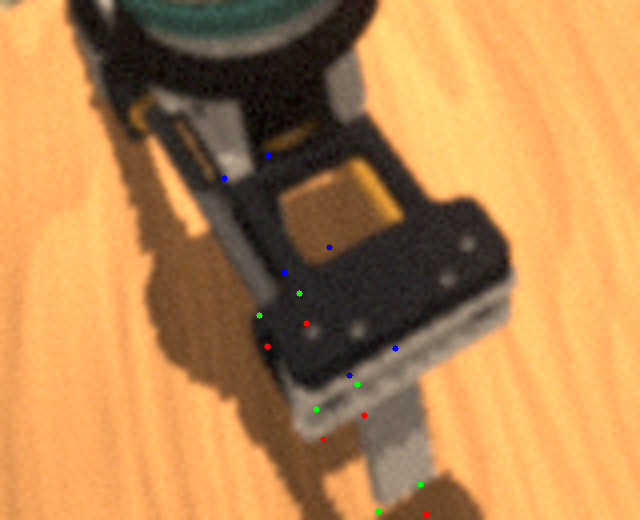

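View pics/g0top.png

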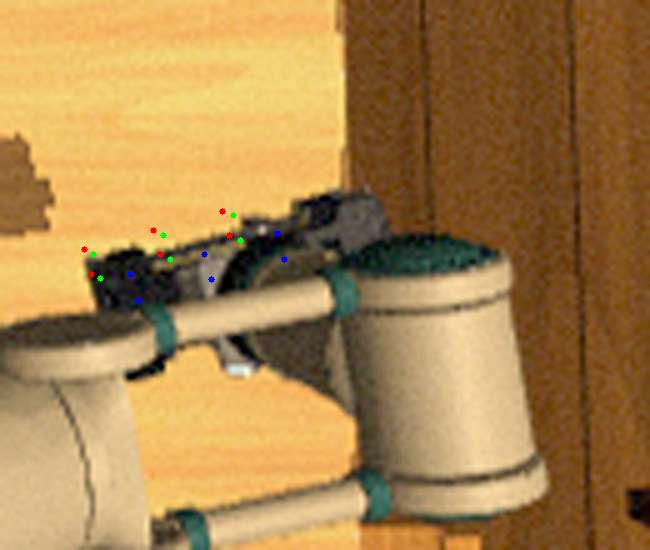

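The finger looks about 35 mm higher than the stated tip, consistently at both places. I'll settle it by feel. If I back off to x=-66, go down to a nominal 85 mm and then creep +x, contact should come near -54 if the numbers are right, or near -39 if the picture is.

Call:
drive_tool(
  motion=[
    [-10,-4,0,0,0,0],
    [-10,-4,18,0,0,0],
    [-10,-4,35,0,0,0],
    [-10,-4,35,0,0,0],
  ],
)

```text
clock: 2.27
tool_pos: [0.4461, -0.1313, 0.1043]
eef_rot: [-2.689, 1.622, 0.007]
force: [0.1, 0.1, -0.7]
opening: 0.0001
```

```bash
python3 - <<'E'
from h import *
import cv2
where();goto(-55,-30,85)
n="side";im=optics.snapshot(n);u,v=(290,220)
cv2.imwrite(f"pics/{n}4.png",cv2.resize(im[v-60:v+60,u-70:u+70],None,fx=5,fy=5,interpolation=cv2.INTER_CUBIC))
E
```

```text
t 2.27 tip(case mm) [-68.9 -29.2  85.3] F(case) [-0.04  0.11 -0.7 ] open 0.0001
shift [13.8  0.8  0.2] turn [0.07 0.27 0.01]
```

View pics/side4.png

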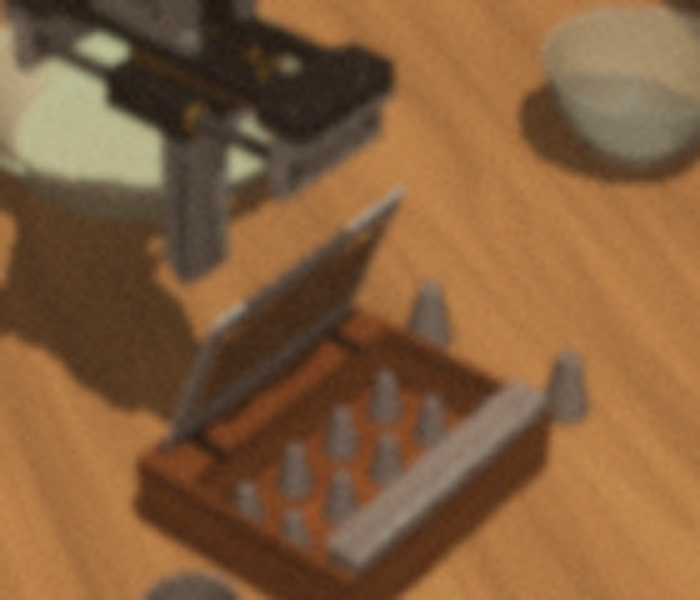

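The tip now appears at zoomed (190,280), still above the prediction. I'll creep towards the lid.

Call:
drive_tool(
  motion=[
    [5,0,0,0,0,0],
    [9,0,0,0,0,0],
    [12,0,0,0,0,0],
    [15,0,0,0,0,0],
  ],
)

```text
clock: 2.65
tool_pos: [0.4549, -0.1457, 0.1063]
eef_rot: [-2.689, 1.622, 0.001]
force: [-0.3, -0.3, -0.6]
opening: 0.0005
```

```bash
python3 - <<'E'
from h import *
where()
E
```

```text
t 2.65 tip(case mm) [-51.9 -28.2  87.3] F(case) [ 0.12 -0.38 -0.64] open 0.0005
```

Call:
drive_tool(
  motion=[
    [2,0,1,0,0,0],
    [4,0,2,0,0,0],
    [6,0,2,0,0,0],
    [6,0,2,0,0,0],
  ],
)

```text
clock: 2.98
tool_pos: [0.4579, -0.1514, 0.1042]
eef_rot: [-2.688, 1.622, 0.001]
force: [0.9, 1.0, 0.3]
opening: 0.0
```

```bash
python3 - <<'E'
from h import *
import cv2
where()
n="side";im=optics.snapshot(n);u,v=(290,220)
cv2.imwrite(f"pics/{n}5.png",cv2.resize(im[v-60:v+60,u-70:u+70],None,fx=5,fy=5,interpolation=cv2.INTER_CUBIC))
E
```

```text
t 2.98 tip(case mm) [-45.5 -28.2  85.2] F(case) [-0.44  1.22  0.27] open 0.0
```

View pics/side5.png

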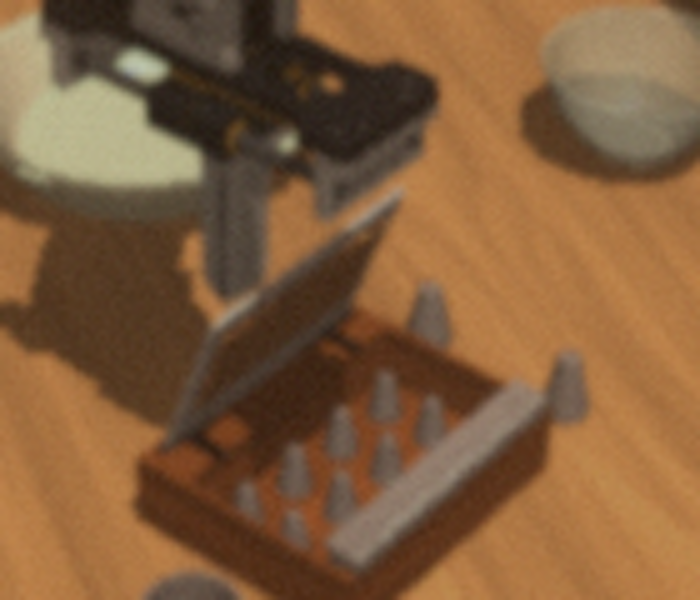

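Nothing has moved and there is no contact 8 mm past the nominal contact point. The tip appears at about (225,298), just behind the lid's edge, so the picture is right. I'll keep creeping.

Call:
drive_tool(
  motion=[
    [2,0,0,0,0,0],
    [4,0,0,0,0,0],
    [6,0,0,0,0,0],
    [6,0,0,0,0,0],
  ],
)

```text
clock: 3.37
tool_pos: [0.4608, -0.1569, 0.1042]
eef_rot: [-2.688, 1.623, 0.001]
force: [0.7, -0.6, 0.4]
opening: 0.0005
```

```bash
python3 - <<'E'
from h import *
import cv2
where()
n="side";im=optics.snapshot(n);u,v=(290,220)
cv2.imwrite(f"pics/{n}6.png",cv2.resize(im[v-60:v+60,u-70:u+70],None,fx=5,fy=5,interpolation=cv2.INTER_CUBIC))
E
```

```text
t 3.37 tip(case mm) [-39.3 -28.1  85.2] F(case) [0.83 0.36 0.41] open 0.0005
```

View pics/side6.png

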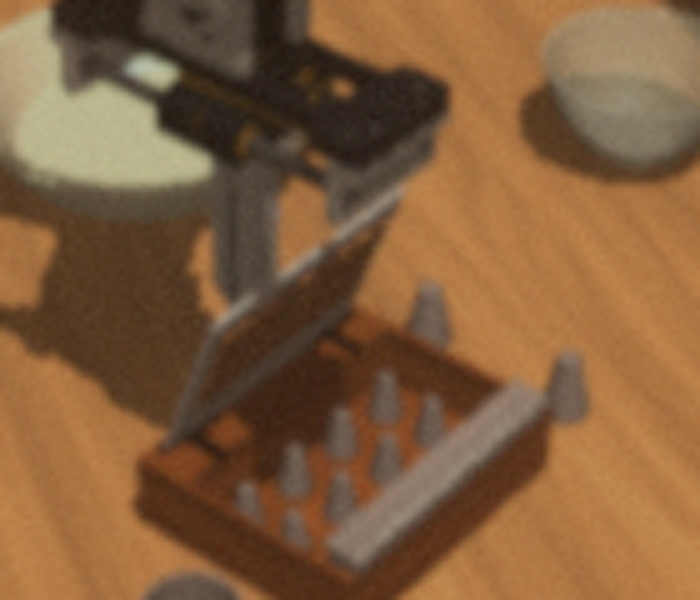

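```bash
python3 - <<'E'
from h import *
f=lambda X:((proj("side",C0+B@np.array(X)/1000)-np.array([220,160]))*5).round(0)
for z in (182,200,217): print(z,"body corner +x-y",f((49,-65,z)),"+x+y",f((49,9,z)),"-x-y",f((-127,-65,z)))
for z in (85,105,120): print(z,"tip corner",f((-27,-36,z)),f((-52,-36,z)),f((-27,-20,z)))
for n in ("side","top"):
  print(n, "cam pos",cal[n]["camera_from_world"][:3,:3].T@-cal[n]["camera_from_world"][:3,3])
E
```

```text
182 body corner +x-y [346. 300.] +x+y [451. 221.] -x-y [ 48. 144.]
200 body corner +x-y [347. 266.] +x+y [453. 188.] -x-y [ 46. 112.]
217 body corner +x-y [348. 233.] +x+y [455. 156.] -x-y [44. 80.]
85 tip corner [253. 368.] [214. 345.] [276. 351.]
105 tip corner [254. 334.] [213. 312.] [276. 318.]
120 tip corner [254. 309.] [213. 287.] [276. 293.]
side cam pos [ 0.14117786 -0.97770418  0.8094614 ]
top cam pos [ 0.40278905 -0.02377636  1.86216881]
```

Body corners and tip all fit a tip about 36 mm higher than nominal, so the true tip height is around 121 mm, where I wanted it at r≈84. I'll recalibrate when I press on the flat lid. Still creeping.

Call:
drive_tool(
  motion=[
    [3,0,0,0,0,0],
    [6,0,0,0,0,0],
    [9,0,0,0,0,0],
    [9,0,0,0,0,0],
  ],
)

```text
clock: 3.75
tool_pos: [0.4651, -0.1652, 0.1041]
eef_rot: [-2.688, 1.623, 0.001]
force: [0.1, -0.1, 0.4]
opening: 0.0002
```

```bash
cat >> h.py <<'E'
def look(tag,n="side",bright=1.3):
    import cv2
    im=optics.snapshot(n);u,v=(312,220) if n=="top" else (290,220)
    cv2.imwrite(f"pics/{n}{tag}.png",cv2.convertScaleAbs(cv2.resize(im[v-60:v+60,u-70:u+70],None,fx=5,fy=5,interpolation=cv2.INTER_CUBIC),alpha=bright))
E
python3 -c "
from h import *
where();look(7)"
```

```text
t 3.75 tip(case mm) [-29.9 -28.2  85.1] F(case) [0.09 0.02 0.42] open 0.0002
```

View pics/side7.png

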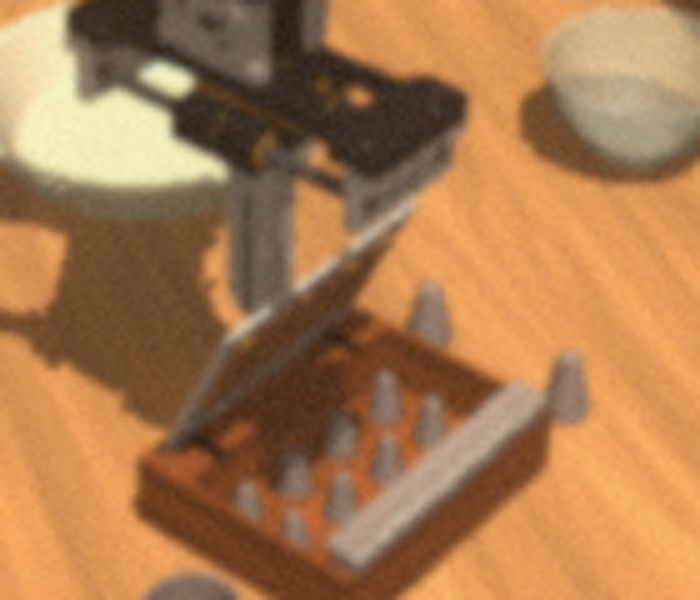

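The lid is now turning: its near corner moved from (213,325) to (230,335). I'll work out the angle and plan the arc.

```bash
cat >> h.py <<'E'
def lidpts(ths,hx=-57):
    for th in ths:
        o=[]
        for y in(-70,70):
            X=np.array([hx+98*np.cos(th),y,43+98*np.sin(th)])
            o.append(((proj("side",C0+B@X/1000)-np.array([220,160]))*5).round(0))
        print(th,*o)
E
python3 -c "
from h import *
lidpts(np.arange(0,1.3,.1).round(1))
for r in (80,88):
  for th in (1.1,1.05,1.0,.9,.8,.7,.6,.5,.4,.3,.2,.1,0): print(r,th,(-57+r*np.cos(th)-12.5).round(1),(43+r*np.sin(th)).round(1))"
```

```text
0.0 [318. 537.] [498. 386.]
0.1 [317. 521.] [499. 371.]
0.2 [315. 504.] [498. 354.]
0.3 [311. 486.] [495. 337.]
0.4 [306. 467.] [490. 319.]
0.5 [299. 449.] [484. 302.]
0.6 [290. 430.] [477. 284.]
0.7 [280. 411.] [468. 266.]
0.8 [269. 392.] [457. 249.]
0.9 [256. 374.] [446. 232.]
1.0 [243. 356.] [433. 216.]
1.1 [228. 340.] [420. 201.]
1.2 [213. 325.] [405. 187.]
80 1.1 -33.2 114.3
80 1.05 -29.7 112.4
80 1.0 -26.3 110.3
80 0.9 -19.8 105.7
80 0.8 -13.8 100.4
80 0.7 -8.3 94.5
80 0.6 -3.5 88.2
80 0.5 0.7 81.4
80 0.4 4.2 74.2
80 0.3 6.9 66.6
80 0.2 8.9 58.9
80 0.1 10.1 51.0
80 0 10.5 43.0
88 1.1 -29.6 121.4
88 1.05 -25.7 119.3
88 1.0 -22.0 117.0
88 0.9 -14.8 111.9
88 0.8 -8.2 106.1
88 0.7 -2.2 99.7
88 0.6 3.1 92.7
88 0.5 7.7 85.2
88 0.4 11.6 77.3
88 0.3 14.6 69.0
88 0.2 16.7 60.5
88 0.1 18.1 51.8
88 0 18.5 43.0
```

Call:
drive_tool(
  motion=[
    [6,2,5,0,0,0],
    [13,2,11,0,0,0],
    [19,2,17,0,0,0],
    [25,2,24,0,0,0],
    [30,2,30,0,0,0],
  ],
)

```text
clock: 4.22
tool_pos: [0.4782, -0.1938, 0.0734]
eef_rot: [-2.688, 1.624, -0.001]
force: [1.2, 0.1, 1.8]
opening: 0.0002
```

```bash
python3 -c "
from h import *
where();look(8)"
```

```text
t 4.22 tip(case mm) [  1.5 -30.   54.4] F(case) [0.48 1.11 1.78] open 0.0002
```

View pics/side8.png

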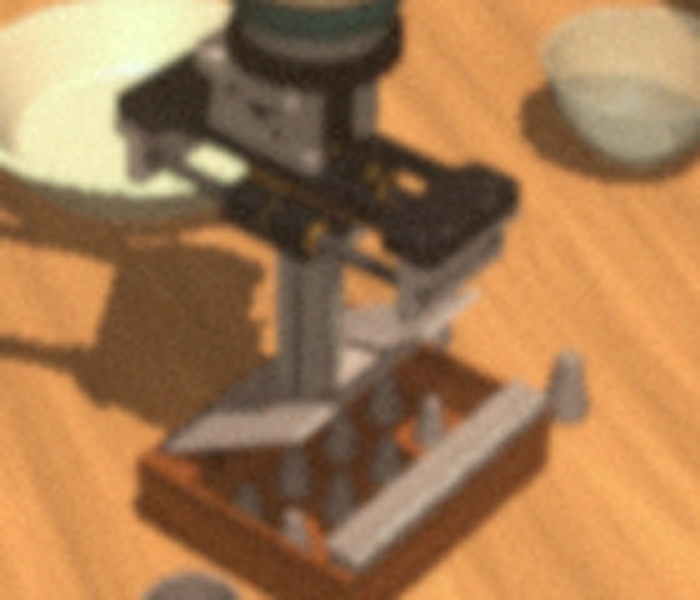

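The lid is at about 0.55 rad with its near corner at (297,442), and the fingertip rests on it at (310,395), well inside the free edge. Now down to about 0.3 rad.

Call:
drive_tool(
  motion=[
    [3,0,5,0,0,0],
    [6,0,10,0,0,0],
    [9,0,15,0,0,0],
    [10,0,20,0,0,0],
    [10,0,20,0,0,0],
  ],
)

```text
clock: 4.68
tool_pos: [0.4821, -0.2031, 0.0511]
eef_rot: [-2.689, 1.624, 0.004]
force: [-0.3, -0.6, 0.4]
opening: 0.0003
```

```bash
python3 -c "
from h import *
where();look(9)"
```

```text
t 4.68 tip(case mm) [ 11.4 -30.9  32.1] F(case) [ 0.35 -0.57  0.45] open 0.0003
```

View pics/side9.png

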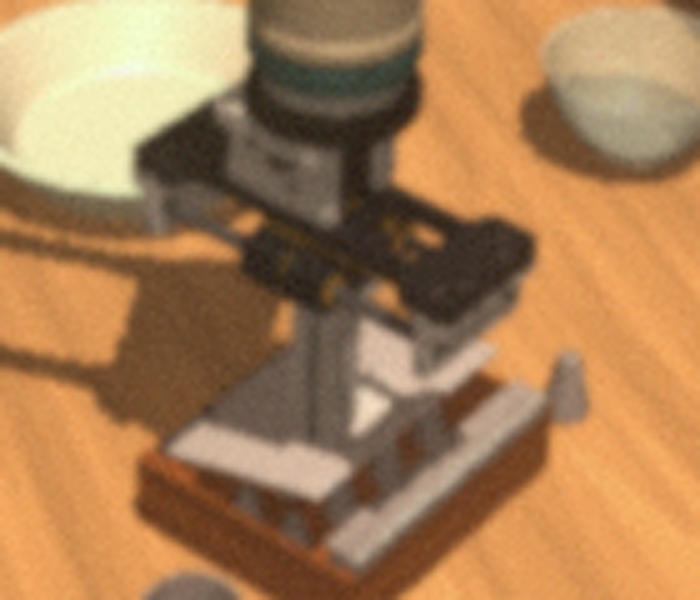

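The lid is at about 0.23 rad with its near corner at (318,498). Now I'll lift, hop over the stop to the strip between hinge and stop on the centre line, and come down there.

Call:
drive_tool(
  motion=[
    [0,0,-20,0,0,0],
    [0,0,-38,0,0,0],
    [-15,-15,-38,0,0,0],
    [-31,-30,-38,0,0,0],
    [-31,-30,-38,0,0,0],
  ],
)

```text
clock: 5.15
tool_pos: [0.495, -0.1586, 0.0902]
eef_rot: [-2.688, 1.621, 0.003]
force: [-0.6, -0.2, -0.5]
opening: 0.0002
```

```bash
python3 -c "
from h import *
where();look(10);look(10,'top')"
```

```text
t 5.15 tip(case mm) [-21.8   1.3  71.2] F(case) [-0.08 -0.68 -0.49] open 0.0002
```

View pics/side10.png

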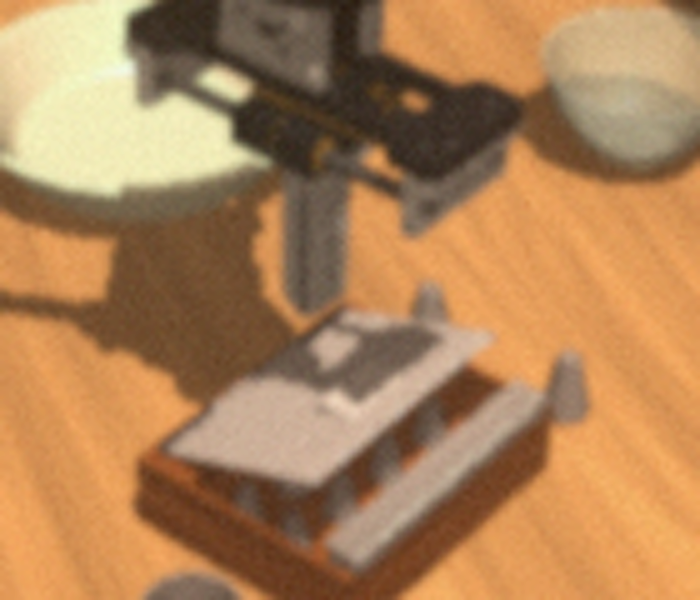

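View pics/top10.png

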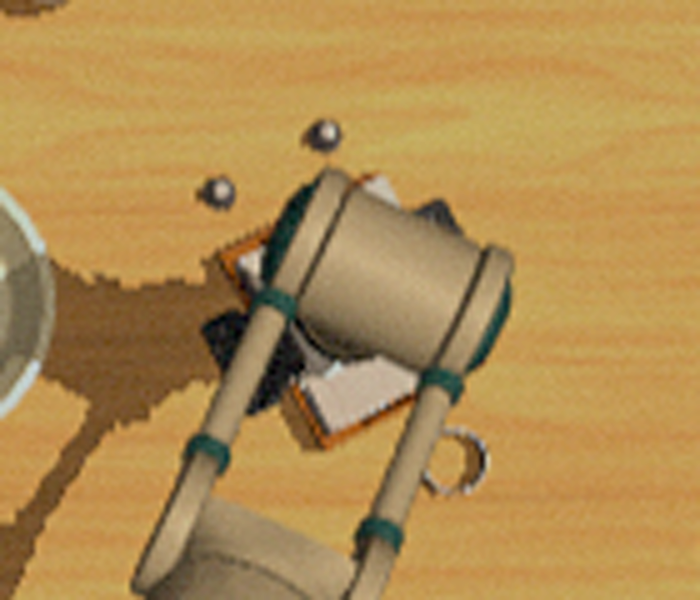

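```bash
python3 - <<'E'
from h import *
f=lambda X:((proj("side",C0+B@np.array(X)/1000)-np.array([220,160]))*5).round(0)
for z in(71,100,104,108):print(z,f((-9.3,-6.7,z)))
th=.3
for r in(0,60,80,98):
  for y in(-20,20):
    print("stop r",r,y,f((-56+r*np.cos(th),y,43.5+r*np.sin(th))))
goto(-18,0,50)
E
```

```text
71 [322. 376.]
100 [323. 328.]
104 [323. 322.]
108 [323. 315.]
stop r 0 -20 [230. 392.]
stop r 0 20 [282. 353.]
stop r 60 -20 [321. 415.]
stop r 60 20 [373. 374.]
stop r 80 -20 [353. 423.]
stop r 80 20 [405. 381.]
stop r 98 -20 [382. 430.]
stop r 98 20 [434. 388.]
shift [ 1.9 -0.4 20.8] turn [0.03 0.09 0.03]
```

The lid springs to about 0.3 rad with its near corner at (315,487). The tip appears at (310,312) against a predicted (323,315), so the finger really sits about 6–8 mm to -x and 32–35 mm higher than nominal. I'll allow for both, then descend and press.

Call:
drive_tool(
  motion=[
    [4,0,15,0,0,0],
    [8,0,30,0,0,0],
    [8,0,40,0,0,0],
    [8,0,44,0,0,0],
    [8,0,44,0,0,0],
  ],
)

```text
clock: 5.67
tool_pos: [0.4974, -0.1684, 0.0449]
eef_rot: [-2.69, 1.623, 0.005]
force: [-1.5, -0.1, -0.6]
opening: 0.0005
```

```bash
python3 -c "
from h import *
where();look(11)"
```

```text
t 5.67 tip(case mm) [-12.1  -1.1  25.9] F(case) [-0.62 -1.34 -0.6 ] open 0.0005
```

View pics/side11.png

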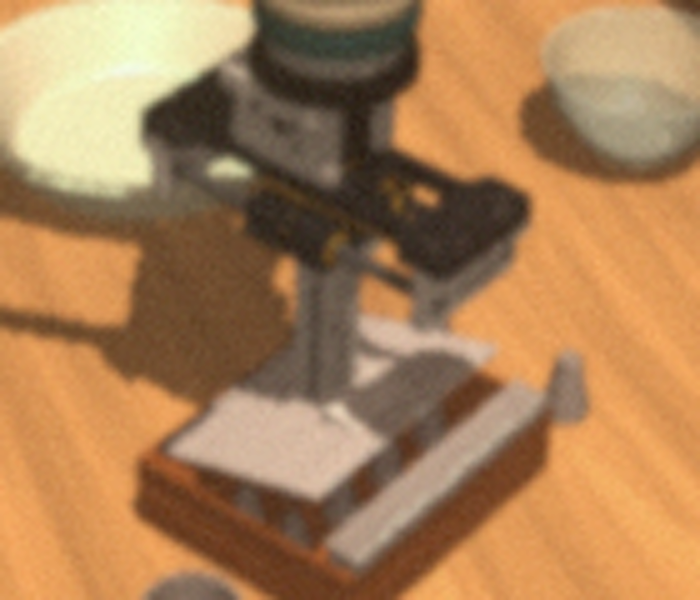

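The finger is on the lid just behind the stop (bright mark at (340,412)), and the lid is at about 0.23 rad. I'll keep pressing down.

Call:
drive_tool(
  motion=[
    [0,0,3,0,0,0],
    [0,0,6,0,0,0],
    [0,0,9,0,0,0],
    [0,0,9,0,0,0],
  ],
)

```text
clock: 6.05
tool_pos: [0.4983, -0.1687, 0.0366]
eef_rot: [-2.69, 1.623, 0.002]
force: [-0.3, -1.4, 1.0]
opening: 0.0003
```

```bash
python3 -c "
from h import *
where();look(12)"
```

```text
t 6.05 tip(case mm) [-11.4  -0.5  17.6] F(case) [ 1.12 -0.91  1.03] open 0.0003
```

View pics/side12.png

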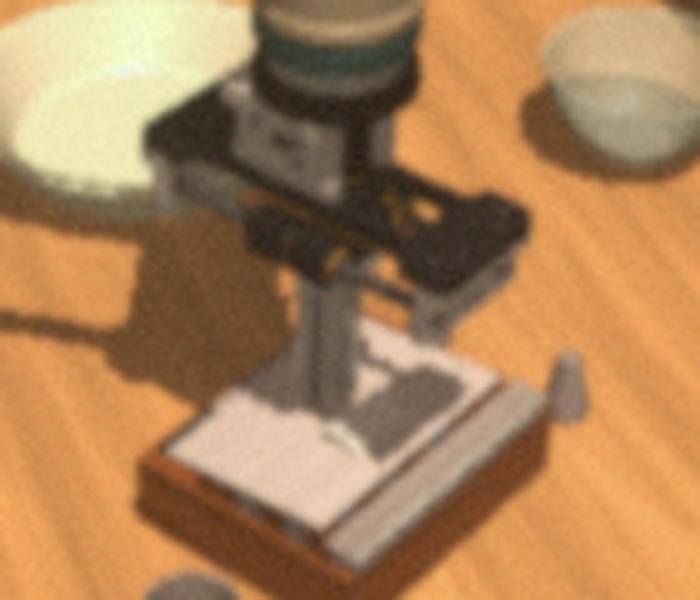

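The lid is almost flat with its near corner at (322,530), and its edge lies just short of the lip. Pressing a little more until the force rises.

Call:
drive_tool(
  motion=[
    [0,0,1,0,0,0],
    [0,0,2,0,0,0],
    [0,0,2,0,0,0],
  ],
)

```text
clock: 6.35
tool_pos: [0.4981, -0.1684, 0.0346]
eef_rot: [-2.69, 1.622, 0.003]
force: [-0.7, -0.7, 0.9]
opening: 0.0007
```

Call:
drive_tool(
  motion=[
    [0,0,1,0,0,0],
    [0,0,2,0,0,0],
    [0,0,2,0,0,0],
  ],
)

```text
clock: 6.6
tool_pos: [0.4982, -0.1685, 0.0325]
eef_rot: [-2.69, 1.622, 0.002]
force: [-0.6, -1.8, 2.3]
opening: 0.0003
```

```bash
python3 -c "
from h import *
where()"
```

```text
t 6.60 tip(case mm) [-11.6  -0.5  13.5] F(case) [ 1.36 -1.34  2.32] open 0.0003
```

Call:
drive_tool(
  motion=[
    [0,0,1,0,0,0],
    [0,0,2,0,0,0],
    [0,0,2,0,0,0],
  ],
)

```text
clock: 6.85
tool_pos: [0.4982, -0.1685, 0.0318]
eef_rot: [-2.69, 1.622, 0.002]
force: [-1.9, 0.2, 12.5]
opening: 0.0004
```

```bash
python3 -c "
from h import *
where();look(13)"
```

```text
t 6.85 tip(case mm) [-11.6  -0.4  12.8] F(case) [-1.09 -1.57 12.47] open 0.0004
```

View pics/side13.png

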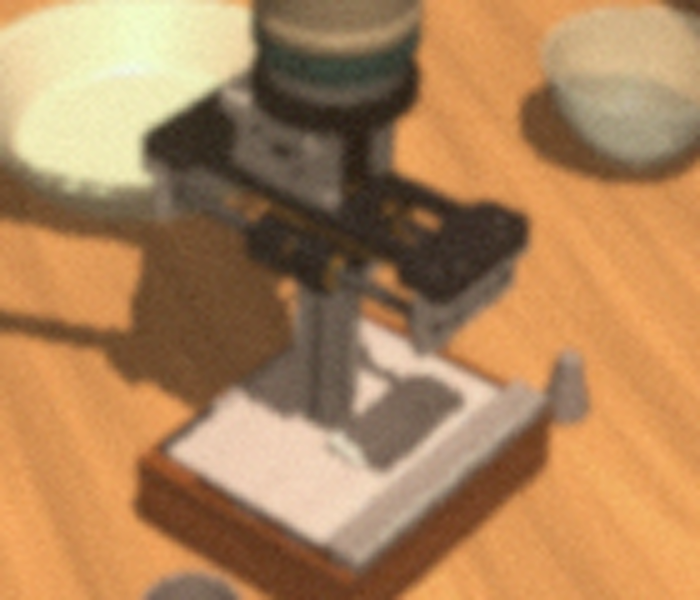

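The lid is flat with the near corner at (330,547), pressed at about 12 N. The z offset is now known to be about 31 mm. I'll ease the press slightly and push towards the stop.

Call:
drive_tool(
  motion=[
    [2,0,0.8,0,0,0],
    [4,0,0.8,0,0,0],
    [6,0,0.8,0,0,0],
    [8,0,0.8,0,0,0],
  ],
)

```text
clock: 7.23
tool_pos: [0.5011, -0.174, 0.0319]
eef_rot: [-2.688, 1.622, 0.006]
force: [-2.3, 3.0, 12.0]
opening: 0.0004
```

```bash
python3 -c "
from h import *
where();look(14)"
```

```text
t 7.23 tip(case mm) [-5.4 -0.5 12.9] F(case) [-3.68 -0.63 12.02] open 0.0004
```

View pics/side14.png

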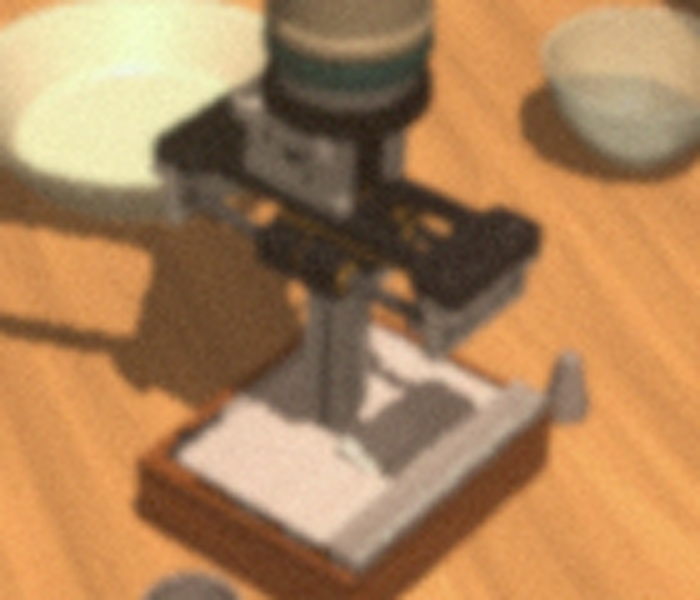

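The lid is sliding: its hinge corner moved from (166,447) to (178,453), with about 3.7 N in x. Continuing with a lighter press.

Call:
drive_tool(
  motion=[
    [3,0,0.5,0,0,0],
    [5,0,0.5,0,0,0],
    [7,0,0.5,0,0,0],
    [9,0,0.5,0,0,0],
  ],
)

```text
clock: 7.62
tool_pos: [0.5047, -0.1806, 0.032]
eef_rot: [-2.686, 1.622, 0.01]
force: [-2.1, 3.1, 10.4]
opening: 0.0007
```

```bash
python3 -c "
from h import *
where();look(15)"
```

```text
t 7.62 tip(case mm) [ 2.1 -0.4 13. ] F(case) [-3.71 -0.38 10.38] open 0.0007
```

View pics/side15.png

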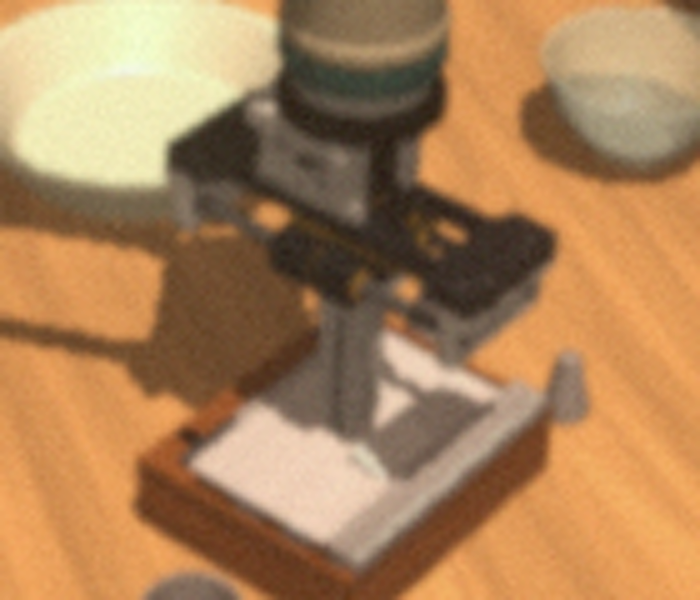

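Call:
drive_tool(
  motion=[
    [3,0,0.5,0,0,0],
    [5,0,0.5,0,0,0],
    [7,0,0.5,0,0,0],
    [8,0,0.5,0,0,0],
  ],
)

```text
clock: 8.0
tool_pos: [0.5074, -0.1858, 0.0319]
eef_rot: [-2.683, 1.623, 0.016]
force: [-2.7, 4.7, 11.0]
opening: 0.0005
```

```bash
python3 -c "
from h import *
where();look(16)"
```

```text
t 8.00 tip(case mm) [ 7.8 -0.4 12.9] F(case) [-5.39 -0.16 10.99] open 0.0005
```

View pics/side16.png

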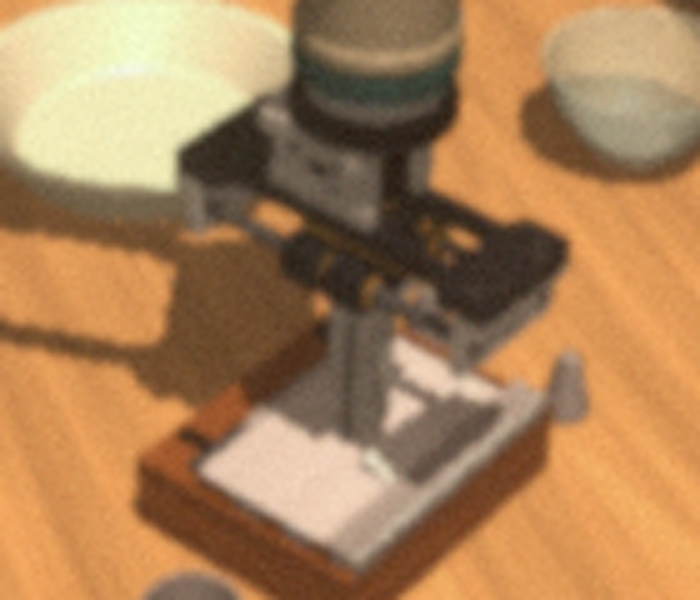

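The hinge corner is at (200,467), about 20 mm along, and the x force is rising. I'll push a little more to confirm the end stop and zoom in on the lip.

Call:
drive_tool(
  motion=[
    [3,0,0.5,0,0,0],
    [5,0,0.5,0,0,0],
    [6,0,0.5,0,0,0],
  ],
)

```text
clock: 8.3
tool_pos: [0.5076, -0.1863, 0.0318]
eef_rot: [-2.677, 1.623, 0.03]
force: [-3.1, 8.9, 14.0]
opening: 0.0004
```

```bash
python3 -c "
from h import *
import cv2
where()
im=optics.snapshot('side');cv2.imwrite('pics/s17.png',cv2.resize(im[225:285,240:340],None,fx=8,fy=8,interpolation=cv2.INTER_CUBIC))"
```

```text
t 8.30 tip(case mm) [ 8.2 -0.5 12.8] F(case) [-9.29  1.44 13.99] open 0.0004
```

View pics/s17.png

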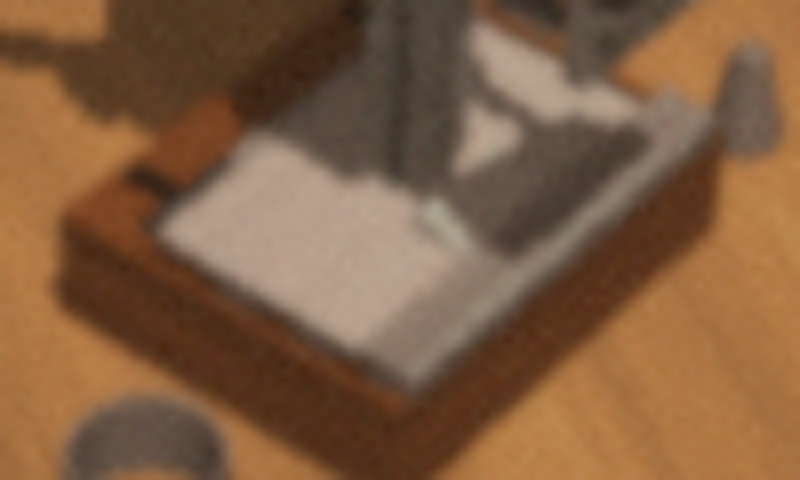

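The advance stopped at 0.4 mm while the x force rose to 9 N, so the lid is at its end stop. The grey lip covers its edge at (370,345)–(480,250). I'll back off the stop and lift straight up.

Call:
drive_tool(
  motion=[
    [-2,0,-1,0,0,0],
    [-4,0,-5,0,0,0],
    [-4,0,-20,0,0,0],
    [-4,0,-45,0,0,0],
    [-4,0,-80,0,0,0],
  ],
)

```text
clock: 8.77
tool_pos: [0.5041, -0.1829, 0.1099]
eef_rot: [-2.677, 1.623, 0.041]
force: [0.3, -0.2, 0.0]
opening: 0.0005
```

Call:
drive_tool(
  motion=[
    [-20,0,-30,0,0,0],
    [-50,0,-40,0,0,0],
    [-90,0,-40,0,0,0],
    [-130,0,-40,0,0,0],
    [-160,0,-40,0,0,0],
  ],
)

```text
clock: 9.18
tool_pos: [0.4284, -0.0396, 0.1542]
eef_rot: [-2.677, 1.623, 0.044]
force: [0.2, -0.4, -0.9]
opening: 0.0005
```

```bash
python3 -c "
from h import *
import cv2
where()
im=optics.snapshot('side');cv2.imwrite('pics/s18.png',cv2.resize(im[210:300,230:350],None,fx=6,fy=6,interpolation=cv2.INTER_CUBIC))
im=optics.snapshot('top');cv2.imwrite('pics/t18.png',cv2.resize(im[170:270,250:370],None,fx=6,fy=6,interpolation=cv2.INTER_CUBIC))"
```

```text
t 9.18 tip(case mm) [-158.7   -2.2  135.3] F(case) [ 0.5   0.02 -0.93] open 0.0005
```

View pics/s18.png

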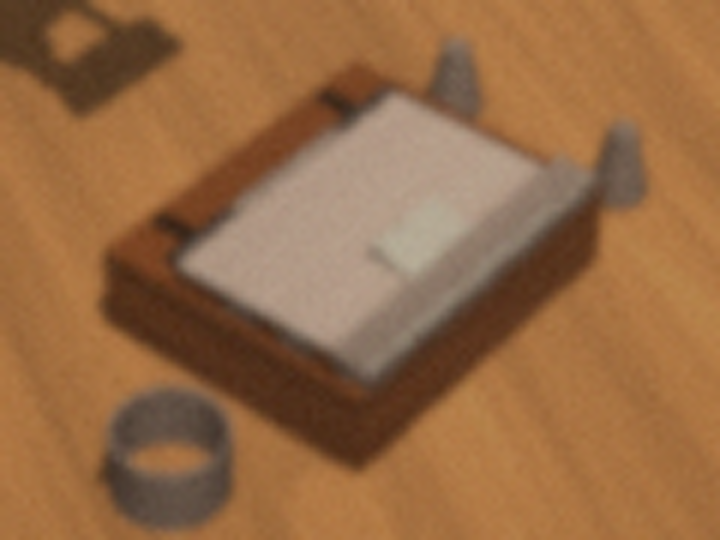

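View pics/t18.png

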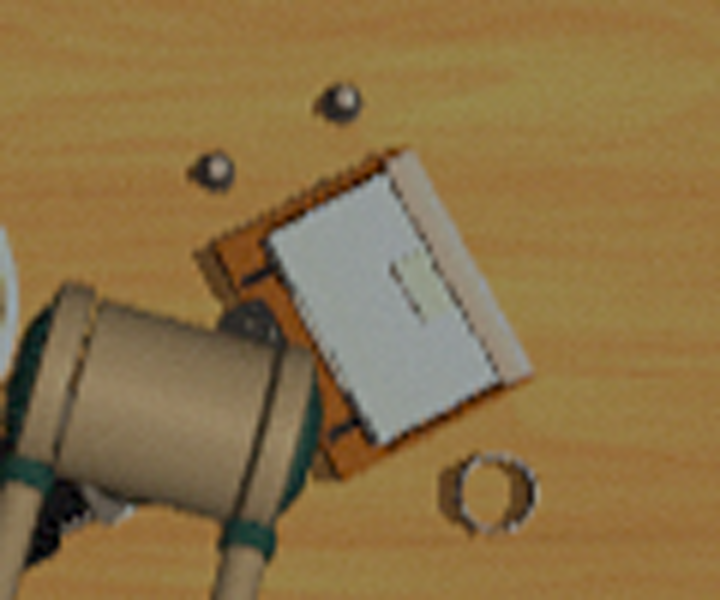

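In the side view the lid lies flat with its edge under the full-width lip (350,350)–(560,170). The slots are exposed behind the hinge. In the top view the nozzles (215,172) and (340,100) and the cutter (497,492) are where they started. About 80 mm of lid shows, as expected for fully home, and the robot is clear.

Call:
drive_tool(
  motion=[
    [0,0,0,0,0,0],
    [0,0,0,0,0,0],
    [0,0,0,0,0,0],
    [0,0,0,0,0,0],
    [0,0,0,0,0,0],
  ],
)

```text
clock: 9.7
tool_pos: [0.4276, -0.039, 0.1539]
eef_rot: [-2.679, 1.62, 0.047]
force: [0.8, 0.6, -0.3]
opening: 0.0001
```

```bash
python3 -c "
from h import *
import cv2,numpy as np
a=cv2.resize(optics.snapshot('side')[210:300,230:350],None,fx=6,fy=6,interpolation=cv2.INTER_CUBIC)
b=cv2.imread('pics/s18.png');print('mean change since last look',np.abs(a[80:].astype(int)-b[80:]).mean(), np.percentile(cv2.absdiff(cv2.GaussianBlur(a[80:],(25,25),0),cv2.GaussianBlur(b[80:],(25,25),0)),99.9))
from plant import finish_job
where();print(finish_job())"
```

```text
mean change since last look 1.8703512479871176 9.0
t 9.75 tip(case mm) [-159.7   -2.7  134.9] F(case) [-0.93 -0.02 -0.66] open -0.0
the job is handed in; nothing more can be done
None
```

The case is closed and handed in at 9.75 s of the 42 s allowed, though `finish_job()` reports no verdict. With the closed fingertips I folded the lid over near its free edge. I then pressed it flat between hinge and stop, and pushed it home while keeping it pressed down.

**Break in contact:** at about 0.25 rad, before the lid was flat, I lifted the fingers once to hop over the thumb stop. The lid sprang back to about 0.3 rad before I pressed it flat. From flat to fully home it stayed pressed.

**Forces:**
- **Sliding:** the lid slid with about 3.7–5.4 N on the stop, pressed down at 10–12 N.
- **End stop:** it then stopped dead, moving 0.4 mm while the push rose to 9 N.

**Last checks:** after letting go, both views showed the lid flat, its edge under the lip and the slide slots exposed behind the hinge. A second side view half a second later showed no movement. The nozzles and cutter were where they started; I did not check the dishes and tools against the first pictures, but the arm never went down near them.

**A check that disagreed:** the fingertips were about 31–36 mm higher, and probably 6–8 mm nearer the hinge, than the reported TCP plus 19 mm implied. I never found out why. I worked from the pictures and from where the fingers made contact.

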